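# Clamp a dapping block in a quick-release vise

### The arm

A 6-joint arm with a two-finger parallel gripper is mounted at the origin on the work surface; the furniture and walls round the work are solid. World frame = base frame: x ahead of the robot, y to its left, z up, the work surface at z = 0. Lengths are in m, angles in rad, forces in N, time in s.
With the tool pointing down it reaches from about 0.25 to 0.725 m from the base axis. Payload 9.7 kg.
Tool frame: the origin (TCP) lies midway between the tips of the shut fingers; the grasp point (between the pads) lies 19 mm behind it; z points along the fingers, y is the direction in which the jaws open and shut (so a half turn about z gives the same grasp; the last joint's range is limited). The gripper opens to 85 mm and grips with 20 to 120 N. Pads are 22 mm wide; open, the fingers measure 114 mm over their backs; the gripper's body (76 mm by 85 mm) begins 54 mm behind the grasp point. The pads swing forward as they close: fully open they stand 13 mm farther back than shut.
Start: joints at [1.104, 0.087, 0.176, 1.66, 0, 1.571], TCP at [0.248, 0.491, 0.231] pointing down, gripper open.
Joint ranges: [-3.13, 3.13], [-0.85, 1.81], [-1.15, 1.24], [-2.2, 2.28], [-1.44, 1.52], [-3.14, 3.14]. Speed limits (rad/s): [2.22, 2.22, 2.57, 3.14, 3.14, 3.14].

### API

Orientations are given as a rotation vector (axis times angle).
In Python, from plant import manip gives the robot as it stands. The module is installed in compiled form; this text tells all that it offers.
- The arm moves only by the shell command python3 -m inch 'ROWS' [FORCE]. ROWS is JSON, a list that holds one entry, the list of rows, each a list of 7 numbers: the shift along the tool's x, y, z in m, then the turn, a rotation vector about the tool's x, y, z in rad, then the closure, from -1 (fully open) to 1 (shut). In form: [[[x, y, z, ax, ay, az, claw], ...]]. A call has exactly 8 rows; each row shifts and turns the pose as measured when the row begins, along the tool's axes as they then stand; what a row does not reach is not made up. A row lasts 1/12 s, in which the tool goes at most 41.7 mm and 7.16 degrees, less where a joint would pass 70% of its speed; a pose out of reach is approached as far as the arm can. A call with a gripper value outside its range is refused whole. The fingers move at their own pace and stop on an object; FORCE is the grip in N (left out, the last holds). Time passes only in rows, so rows that do not move let the fingers close, or fill a call up. It gives the time, the measured TCP pose, the force and the opening at its end, in the units of the state.
- manip.observe(): the state, without advancing time (a new reading comes with each control period).
- manip.camera(name): name is "scene" or "side" or "wrist"; returns the picture (400x640x3 uint8, red, green, blue); there is no depth.
- manip.camera_info(name): a dict with "fov_y" (degrees; the focal length in pixels is half the picture's height over the tangent of half this angle, whatever the lens; pixels are square), "cx", "cy" (the principal point, pixels), "distortion" ([k1, k2, p1, p2, k3] as OpenCV has them; the pictures are not rectified), "cam_to_world" (4x4, takes a point from camera to world coordinates). Camera axes: x right, y up, looking along -z (the intrinsics and any distortion apply to the point x, -y, -z); pixel columns grow to the right and rows downward; lengths in m; the calibration is good to about 2 mm. A picture is of the moment at which its call begins: read the wrist's pose just before it. camera_info takes no time and is no camera call; for the wrist camera it gives the pose at the moment of the call.
- manip.finish_job(): hands the job in, once; it reports no verdict.
The state is a dict: "time": time; "qpos": joint angles; "qd": joint speeds; "joint_efforts": joint torques, N m; "eef_pos": TCP position; "eef_rot": TCP orientation; "wrist_force": force on the tool from outside, world axes, zero at the start; "moment": the same for the moment, N m; "width": finger opening in m.
Only numpy, scipy, OpenCV 4.12 (cv2) and the standard library are available. Lean on these libraries where they do the work, as an engineer would, in place of code of your own. Each camera call takes 0.05 s, during which the arm holds its last target. There are 200 camera calls.

### The job

Take the steel dapping block out of its wooden cradle and set it flat in the quick-release vise, long sides to the jaws. Then screw in the adjuster nut until the cam lever, swung by hand, first meets firm resistance about halfway through its swing, and close the lever fully home so that the block is held. Leave the round box, camera, file block and roll of tape where they are.

Things in the scene. Friction and masses are not known exactly. Their poses are not given: they have to be found in the camera images.
- block: dapping block: plain steel, 66 x 38 x 36 mm (its x, y, z), 0.45 kg, round hollows on top. Origin at the centre of its underside, x along its length. The cradle's walls cover its ends, so there it is gripped across its 38 mm width; between the jaws only its 66 mm ends are free (the jaws are nearly as high as the block), so set it down on the bench and take it again
- cradle: wooden cradle fixed to the bench: floor 112 x 60 mm, 6 mm thick, and two upright end walls 52 mm wide, 14 mm thick, up to 40 mm above the bench, 70 mm apart; its two long sides are open. Origin at the centre of its underside, x across from end wall to end wall (along the block). The bench between the cradle and the robot is free
- vise: quick-release vise fixed to the bench: grey base plate 110 x 340 x 14 mm, long along its own y. Origin at the centre of its underside, z up. Along y: adjuster head with the black nut at -125 mm, adjuster jaw, bed, cam jaw, cam head with the lever pivot at +115 mm. The heads are 74 mm wide (x) and end 45 mm above the bench
- seat (a point): centre of the vise's bed, 14 mm above the bench; the block belongs here, its underside on the bed, its length along the vise's x (centred to about 10 mm), anywhere between the jaw faces along y
- cam_jaw: the steel jaw pushed by the cam lever: 60 mm wide (vise x), 20 mm thick, top 48 mm above the bench. Origin under its face at bench height
- cam_face (a point): centre of the cam jaw's face, 30 mm above the bench; at y = +30 mm in the vise's frame when the lever is open. Closing the lever moves it towards -y: 20 mm per rad at first (16.5 mm at half swing), flattening to 23 mm in all. Once the block is caught between both jaws, a stiff spring (16 N/mm) behind the jaw yields: that is the resistance at the lever
- adjuster_face (a point): centre of the opposite (adjuster) jaw's face, 30 mm above the bench, jaw of the same size; starts at y = -30 to -34 mm in the vise's frame, moves towards +y by 3.5 mm per rad of nut. The resistance begins halfway when, with the lever fully open, the faces stand about 54.5 mm apart (38 mm block + 16.5 mm)
- nut_grip (a point): the adjuster nut: black fluted knob, 60 mm across, 26 mm high (48 to 74 mm above the bench), upright axis; this point lies on its axis at half height. Clockwise from above moves the adjuster jaw in. Stiff to turn (0.65 N m); it stays where it is left and needs roughly 1.5 to 2.7 rad, so more than one grasp
- lever_pivot (a point): fixed point on the cam lever's upright pivot axis, 61 mm above the bench
- lever_grip (a point): point on the lever's black grip, 100 mm from the pivot, 61 mm above the bench; the lever is a level bar 14 mm thick with a 20 mm thick grip that ends 128 mm from the pivot
- cam_lever (a joint): cam lever angle in rad: 0 = open, pointing along the vise's +y; it grows as it swings counter-clockwise seen from above, towards the vise's -x side; 1.7 = fully closed, at the stop, pointing along -x. Past 1.6 it snaps over centre and stays. It swings freely (about 1 N) until the block is caught, then takes 4 to 12 N at the grip
- round_box: bystander: open bent-wood round box, 75 mm across, 50 mm high, origin at the centre of its underside
- camera: bystander: black camera, 64 x 164 x 75 mm, origin under its centre
- file_block: bystander: oak block with four upright needle files, 45 x 120 x 132 mm, origin under its centre
- masking_tape: bystander: roll of masking tape, 115 mm across, 30 mm high, origin under its centre
Not all that is in view belongs to the job. What is shaped like the block but orange or yellow is not meant.

How it is judged:
On the way, in this order (a step that is already met when the one before it is completed fails the run):
1. the block sits flat on the vise's bed between the open jaws, its length along the jaws, let go (z of block in the frame of seat between -0.003 and 0.003 m and x of block in the frame of seat between -0.015 and 0.015 m and y of block in the frame of seat between -0.02 and 0.02 m and angle between the x axis of block and the x axis of vise, either way round below 0.2 rad and value of joint cam_lever below 0.4 rad and contact force between the fingers and block below 0.1 N), for 0.2 s.
2. swinging, the lever meets the block's resistance midway: the cam jaw presses the block with over 10 N while the lever is still between 0.5 and 1.3 rad (contact force between cam_jaw and block above 10 N and value of joint cam_lever between 0.5 and 1.3 rad), for 0.04 s.
At the end, for the whole second after the job is handed in: Lever home (over 1.62 rad), the block pressed by both jaws with 40 to 180 N (which is so when the resistance began about midway), flat on the bed within 4 mm, within 15 mm of the middle along the jaws, square to them within 0.1 rad, at rest (value of joint cam_lever above 1.62 rad and contact force between cam_jaw and block between 40 and 180 N and contact force between adjuster_jaw and block above 40 N and z of block in the frame of seat between -0.004 and 0.004 m and x of block in the frame of seat between -0.015 and 0.015 m and angle between the x axis of block and the x axis of vise, either way round below 0.1 rad and linear speed of block below 0.02 m/s); the robot touches nothing.
It fails at once if a bystander (round box, camera, file block, masking tape) moved more than 30 mm (distance of any of round_box, camera, file_block, masking_tape from where it was at the start of the episode above 0.03 m).
It also fails if it takes over 72 s, if anything falls off the work surface, if the arm or the gripper's body presses on something with over 40 N, if the wrist force passes 120 N, or if a joint passes its speed limit or range.

## Working session

There is one attempt and no reset: what is moved stays moved. The work goes in short steps, Python scripts to look and compute and a shell command to move; the robot and the scene stay as the last step left them, time stands still between calls to the robot, and variables do not carry over. Pictures are saved under pics/ and viewed, about 8 in all and at most 12, crops included, and the job is handed in when it is done.

```bash
mkdir -p pics; cat > h.py <<'E'
import numpy as np, cv2
from plant import manip
from scipy.spatial.transform import Rotation as R
def K(n,i=None):
    i=i or manip.camera_info(n); f=200/np.tan(np.radians(i["fov_y"])/2)
    return np.array([[f,0,i["cx"]],[0,f,i["cy"]],[0,0,1.]]),np.array(i["distortion"],float),np.array(i["cam_to_world"])
def ray(n,px,i=None):
    k,d,T=K(n,i); p=cv2.undistortPoints(np.array(px,float).reshape(-1,1,2),k,d).reshape(-1,2)
    v=np.c_[p[:,0],-p[:,1],-np.ones(len(p))]@T[:3,:3].T
    return T[:3,3],v
def plane(n,px,z,i=None):
    o,v=ray(n,px,i); return o+v*((z-o[2])/v[:,2])[:,None]
def proj(n,P,i=None):
    k,d,T=K(n,i); c=(np.array(P,float).reshape(-1,3)-T[:3,3])@T[:3,:3]; c=c*[1,-1,-1]
    return cv2.projectPoints(c.reshape(-1,1,3),np.zeros(3),np.zeros(3),k,d)[0].reshape(-1,2)
def snap(n,f):
    i=manip.camera_info(n); im=manip.camera(n); cv2.imwrite(f,im[:,:,::-1]); return im,i
E
python3 - <<'E'
from h import *
a,i=snap("scene","pics/scene0.png"); b,j=snap("side","pics/side0.png"); c,k=snap("wrist","pics/wrist0.png")
cv2.imwrite("pics/two.png",np.vstack([a,b])[:,:,::-1][:, :])
s=np.vstack([a,b]); cv2.imwrite("pics/two.png",cv2.resize(s,(480,600),interpolation=cv2.INTER_AREA)[:,:,::-1])
for q in (i,j,k): print(np.round(q["cam_to_world"],3).tolist(),q["fov_y"],q["distortion"],q["cx"],q["cy"])
s=manip.observe(); print({k:np.round(v,3).tolist() for k,v in s.items()})
E
```

```text
[[0.997, -0.068, 0.03, 0.583], [0.074, 0.881, -0.468, -0.424], [0.006, 0.469, 0.883, 0.814], [0.0, 0.0, 0.0, 1.0]] 54.927734052659076 [0.02163816 0.         0.         0.         0.        ] 315.5089661793013 200.06472531755006
[[-0.993, 0.06, -0.102, 0.464], [-0.118, -0.555, 0.823, 0.727], [-0.007, 0.83, 0.558, 0.587], [0.0, 0.0, 0.0, 1.0]] 51.380960768175015 [-0.07379855  0.          0.          0.          0.        ] 323.9488480468935 198.20516126044436
[[0.449, -0.854, -0.263, 0.18], [0.893, 0.429, 0.133, 0.525], [-0.001, -0.295, 0.956, 0.373], [0.0, 0.0, 0.0, 1.0]] 69.52225049914058 [-0.0426862  0.         0.         0.         0.       ] 315.6764248197175 201.1531988278357
{'time': 0.15, 'qpos': [1.104, 0.087, 0.175, 1.66, 0.0, 1.571], 'qd': [0.002, -0.001, 0.003, 0.002, -0.0, -0.001], 'joint_efforts': [0.0, -52.076, 46.504, 0.014, 0.0, -0.0], 'eef_pos': [0.247, 0.491, 0.231], 'eef_rot': [-0.727, -3.056, 0.002], 'wrist_force': [0.766, 0.639, 0.079], 'moment': [0.055, -0.012, -0.026], 'width': 0.086}
```

View pics/scene0.png

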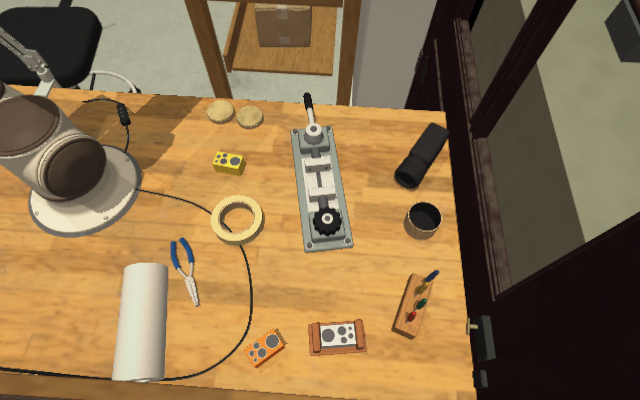

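View pics/side0.png

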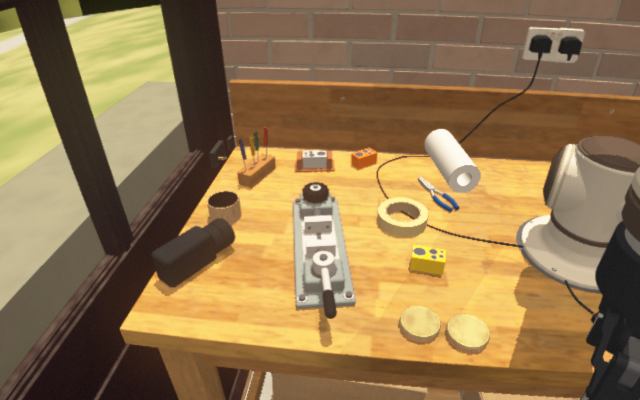

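The steel block is in the wooden cradle at scene (338,336). The look-alikes are yellow at (229,161) and orange at (265,348); neither is steel or in a cradle. The vise runs from its nut at (327,220) to its lever at (308,100). I'll confirm in a crop.

```bash
python3 - <<'E'
from h import *
a=cv2.imread("pics/scene0.png")
v=cv2.resize(a[85:260,280:365],None,fx=3.4,fy=3.4,interpolation=cv2.INTER_CUBIC)
c=cv2.resize(a[305:365,295:380],None,fx=5,fy=5,interpolation=cv2.INTER_CUBIC)
o=np.zeros((600,800,3),np.uint8); o[:v.shape[0],:v.shape[1]]=v[:600]; o[:c.shape[0],300:300+c.shape[1]]=c
cv2.imwrite("pics/crop1.png",o)
E
```

```text
(no output)
```

View pics/crop1.png

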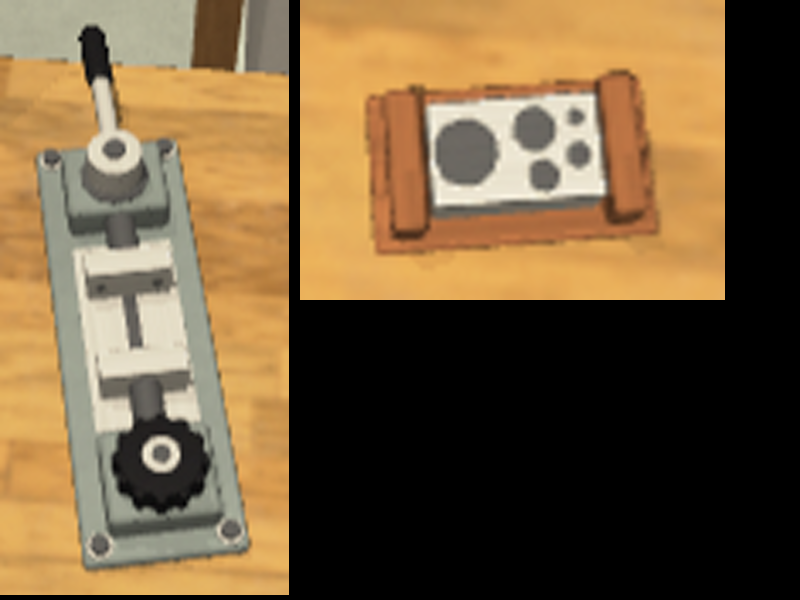

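The crop confirms it: a steel block with round hollows between two brown end walls.

```bash
python3 - <<'E'
from h import *
f=lambda L:np.array([(280+x/3.4,85+y/3.4) for x,y in L])
g=lambda L:np.array([(295+(x-300)/5,305+y/5) for x,y in L])
i=None
b=plane("scene",g([(425,107),(597,94),(607,194),(432,208)]),.042); print("block",b.round(4).tolist(),b.mean(0).round(4))
x=(b[1]-b[0])+(b[2]-b[3]); print("yaw",np.arctan2(x[1],x[0]))
v=plane("scene",f([(38,150),(175,140),(248,550),(85,568)]),.014); c=v.mean(0); print("vise",v.round(4).tolist(),c.round(4))
s=plane("scene",f([(50,158),(168,148),(231,529),(100,545)]),.015); print("screws",s.round(4).tolist(),s.mean(0))
for q in(v,s):
  y=q[0]+q[1]-q[2]-q[3]; print("vise yaw",np.arctan2(-y[0],y[1]))
n=plane("scene",f([(161,454)]),.074)[0]; p=plane("scene",f([(114,150)]),.07)[0]; print("nut",n,"piv",p,np.linalg.norm(n-p),np.arctan2(-(p-n)[0],(p-n)[1]), 'mid', n+(p-n)*125/240)
print("cam jaw edge",plane("scene",f([(87,274),(172,266)]),.048),"adj",plane("scene",f([(105,355),(187,347)]),.048))
print("lever tip",plane("scene",f([(92,35)]),.068))
print("side: nut",plane("side",[(316,188)],.074),"piv",plane("side",[(323,259)],.07))
for nm,px,z in[("tape",(237,220),.015),("yellow",(229,162),.02),("rbox",(423,215),.03),("cam",(420,157),.04),("file",(412,305),.05),("orange",(265,348),.02)]: print(nm,plane("scene",[px],z).round(3))
E
```

```text
block [[0.5864, -0.2891, 0.042], [0.6525, -0.2792, 0.042], [0.6572, -0.3154, 0.042], [0.5915, -0.3254, 0.042]] [ 0.6219 -0.3023  0.042 ]
yaw 0.1492449202837746
vise [[0.4776, 0.2045, 0.014], [0.5819, 0.2224, 0.014], [0.6476, -0.1097, 0.014], [0.5429, -0.1301, 0.014]] [0.5625 0.0468 0.014 ]
screws [[0.4877, 0.1969, 0.015], [0.5769, 0.2135, 0.015], [0.636, -0.0963, 0.015], [0.5513, -0.114, 0.015]] [0.56298737 0.05000454 0.015     ]
vise yaw 0.19397806776143192
vise yaw 0.1951565072793178
nut [ 0.58675701 -0.07358742  0.074     ] piv [0.53906174 0.16483924 0.07      ] 0.24318328502839573 0.19743562918711138 mid [0.56191572 0.05059313 0.07191667]
cam jaw edge [[0.52727764 0.0728714  0.048     ]
 [0.5859053  0.08409554 0.048     ]] adj [[0.54491914 0.00926056 0.048     ]
 [0.59964173 0.01972    0.048     ]]
lever tip [[0.51413645 0.27335847 0.068     ]]
side: nut [[ 0.58097694 -0.06996793  0.074     ]] piv [[0.53674486 0.16225408 0.07      ]]
tape [[ 0.381 -0.065  0.015]]
yellow [[0.337 0.087 0.02 ]]
rbox [[ 0.802 -0.027  0.03 ]]
cam [[0.801 0.124 0.04 ]]
file [[ 0.764 -0.236  0.05 ]]
orange [[ 0.483 -0.333  0.02 ]]
```

```bash
cat >> h.py <<'E'
V=np.array([.562,.048]); VY=.195; B=np.array([.622,-.302]); BY=.149
def vis(x,y): c,s=np.cos(VY),np.sin(VY); return V+np.array([c*x-s*y,s*x+c*y])
def go(p,phi,s=None):
    "final-frame shift and z turn to bring TCP to p with tool y along world angle phi (mod pi), tool down"
    s=s or manip.observe(); M=R.from_rotvec(s["eef_rot"]).as_matrix(); cur=np.arctan2(M[1,1],M[0,1])
    dw=(phi-cur+np.pi/2)%np.pi-np.pi/2
    F=R.from_euler("z",cur+dw).as_matrix()@np.array([[0,1,0],[1,0,0],[0,0,-1.]])
    # tool y-> (cos,sin); z down; x = y cross z
    y=F@[1,0,0]; y=np.array([np.cos(cur+dw),np.sin(cur+dw),0]); z=np.array([0,0,-1]); x=np.cross(y,z)
    d=np.array(p)-s["eef_pos"]
    tilt=R.from_matrix(M.T@np.c_[[np.cos(cur),np.sin(cur),0]@np.zeros((3,3)),np.zeros(3),np.zeros(3)]) if 0 else None
    print("t",round(s["time"],2),"pos",np.round(s["eef_pos"],4),"z-axis",M[:,2].round(3),"phi",round(cur,3),"q6",round(s["qpos"][5],2),"w",round(s["width"],4),"F",np.round(s["wrist_force"],1))
    print(" shift x,y,z",np.round([d@x,d@y,d@z],4),"turn z",round(-dw,3),"(other way",round(-dw+np.sign(dw)*np.pi,3),")")
E
python3 - <<'E'
import re
s=open("h.py").read()
s="\n".join(l for l in s.split("\n") if not l.strip().startswith(("F=","tilt","#"))).replace("y=F@[1,0,0]; ","")
open("h.py","w").write(s)
from h import *
go([.622,-.302,.2],BY+np.pi/2)
E
```

```text
t 0.15 pos [0.2474 0.491  0.2308] z-axis [-0.    -0.001 -1.   ] phi 1.104 q6 1.57 w 0.0856 F [0.8 0.6 0.1]
 shift x,y,z [-0.2527 -0.8398  0.0308] turn z -0.616 (other way 2.526 )
```

```bash

python3 -m inch '[[[0,0,0,0,0,-0.123,-1],[0,0,0,0,0,-0.123,-1],[0,0,0,0,0,-0.123,-1],[0,0,0,0,0,-0.123,-1],[0,0,0,0,0,-0.123,-1],[-0.0115,-0.0385,0,0,0,0,-1],[-0.0115,-0.0385,0,0,0,0,-1],[-0.0115,-0.0385,0,0,0,0,-1]]]'
python3 -m inch '[[[-0.0115,-0.0385,0,0,0,0,-1],[-0.0115,-0.0385,0,0,0,0,-1],[-0.0115,-0.0385,0,0,0,0,-1],[-0.0115,-0.0385,0,0,0,0,-1],[-0.0115,-0.0385,0,0,0,0,-1],[-0.0115,-0.0385,0,0,0,0,-1],[-0.0115,-0.0385,0,0,0,0,-1],[-0.0115,-0.0385,0,0,0,0,-1]]]'
python3 -c "
from h import *
go([.622,-.302,.2],BY+np.pi/2)"
```

```text
time: 0.82
eef_pos: [0.2985, 0.3842, 0.2258]
eef_rot: [0.276, -3.124, 0.009]
wrist_force: [0.5, 0.8, 0.2]
width: 0.0855
time: 1.48
eef_pos: [0.4451, 0.0844, 0.2258]
eef_rot: [0.284, -3.123, 0.01]
wrist_force: [1.2, 0.7, 0.4]
width: 0.0855
t 1.48 pos [0.4451 0.0844 0.2258] z-axis [-0.005 -0.007 -1.   ] phi 1.752 q6 0.01 w 0.0855 F [1.2 0.7 0.4]
 shift x,y,z [-0.1176 -0.4084  0.0258] turn z 0.032 (other way -3.109 )
```

```bash

python3 -m inch '[[[-0.0115,-0.04,0,0,0,0.016,-1],[-0.0115,-0.04,0,0,0,0.016,-1],[-0.0115,-0.04,0,0,0,0,-1],[-0.0115,-0.04,0,0,0,0,-1],[-0.0115,-0.04,0,0,0,0,-1],[-0.0115,-0.04,0,0,0,0,-1],[-0.0115,-0.04,0.01,0,0,0,-1],[-0.0115,-0.04,0.01,0,0,0,-1]]]'
python3 -m inch '[[[-0.01,-0.04,0.01,0,0,0,-1],[-0.01,-0.04,0.01,0,0,0,-1],[-0.005,-0.014,0.01,0,0,0,-1],[0,0,0.01,0,0,0,-1],[0,0,0,0,0,0,-1],[0,0,0,0,0,0,-1],[0,0,0,0,0,0,-1],[0,0,0,0,0,0,-1]]]' >/dev/null
python3 -c "
from h import *
go([.622,-.302,.2],BY+np.pi/2)
a,i=snap('wrist','pics/w1.png'); import json; json.dump({k:np.array(v).tolist() for k,v in i.items()},open('w1.json','w'))
print(proj('wrist',[[.622,-.302,.042]],i))"
```

```text
time: 2.15
eef_pos: [0.5805, -0.2184, 0.2089]
eef_rot: [0.228, -3.131, 0.011]
wrist_force: [0.5, 1.0, 0.7]
width: 0.0853
t 2.82 pos [ 0.6166 -0.3126  0.1617] z-axis [-0.01  -0.004 -1.   ] phi 1.71 q6 -0.61 w 0.0857 F [ 0.1  0.1 -0.3]
 shift x,y,z [-0.0069  0.0096 -0.0383] turn z -0.009 (other way 3.132 )
[[326.40339066 203.562939  ]]
```

View pics/w1.png

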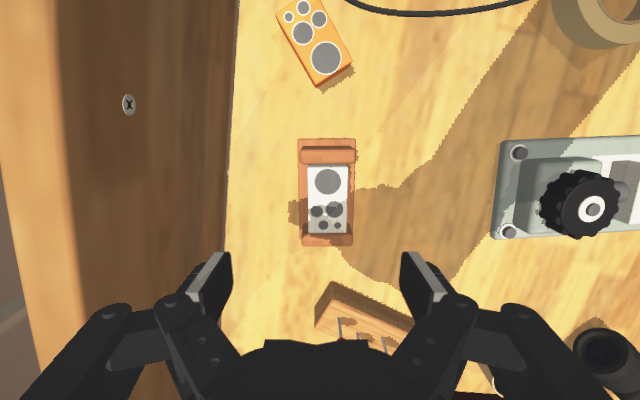

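The block is below the camera, its top corners at about (308,165), (349,165), (349,234), (307,234). The file block at (365,315) lies beyond the gripper.

```bash
python3 -c "
from h import *
import json; i=json.load(open('w1.json'))
b=plane('wrist',[(308,165),(349.5,165),(349,234),(307,234)],.042,i); print(b.round(4).tolist(),b.mean(0)); x=b[2]+b[3]-b[0]-b[1]; print(np.arctan2(x[1],x[0]))
print('orange',plane('wrist',[(314,44)],.036,i),'nut',plane('wrist',[(592,209)],.074,i),'file near corners',plane('wrist',[(331,283),(316,315)],.04,i))
c=b.mean(0); go([c[0],c[1],.09],np.arctan2(x[1],x[0])+np.pi/2)"
```

```text
[[0.5877, -0.3243, 0.042], [0.5823, -0.2865, 0.042], [0.6499, -0.2752, 0.042], [0.6558, -0.3162, 0.042]] [ 0.61893999 -0.30056787  0.042     ]
0.14269432790735856
orange [[ 0.48533337 -0.33314376  0.036     ]] nut [[ 0.58450859 -0.0721012   0.074     ]] file near corners [[ 0.70838941 -0.28383702  0.04      ]
 [ 0.75054845 -0.29380544  0.04      ]]
t 2.87 pos [ 0.6167 -0.3125  0.162 ] z-axis [-0.009 -0.004 -1.   ] phi 1.711 q6 -0.61 w 0.0855 F [ 1.2 -0.4  1.1]
 shift x,y,z [-0.0039  0.0115  0.072 ] turn z -0.003 (other way 3.139 )
```

```bash

python3 -m inch '[[[-0.002,0.0055,0.02,0,0,0,-1],[-0.002,0.0055,0.02,0,0,0,-1],[0,0,0.02,0,0,0,-1],[0,0,0.02,0,0,0,-1],[0,0,0.02,0,0,0,-1],[0,0,0.01,0,0,0,-1],[0,0,0,0,0,0,-1],[0,0,0,0,0,0,-1]]]' >/dev/null
python3 -c "
from h import *
go([.620,-.3013,.009],.146+np.pi/2)"
```

```text
t 3.53 pos [ 0.622  -0.2957  0.06  ] z-axis [ 0.006 -0.011 -1.   ] phi 1.718 q6 -0.59 w 0.0856 F [-0.4  0.2 -0.2]
 shift x,y,z [ 0.0028 -0.0053  0.051 ] turn z 0.002 (other way -3.14 )
```

```bash

python3 -m inch '[[[0.0015,-0.003,0.012,0,0,0,-1],[0.001,-0.002,0.012,0,0,0,-1],[0,0,0.012,0,0,0,-1],[0,0,0.010,0,0,0,-1],[0,0,0.005,0,0,0,-1],[0,0,0,0,0,0,-1],[0,0,0,0,0,0,1],[0,0,0,0,0,0,1]]]' 60
python3 -m inch '[[[0,0,0,0,0,0,1],[0,0,0,0,0,0,1],[0,0,0,0,0,0,1],[0,0,0,0,0,0,1],[0,0,0,0,0,0,1],[0,0,0,0,0,0,1],[0,0,0,0,0,0,1],[0,0,0,0,0,0,1]]]' 60
python3 -c "
from h import *
go([.620,-.3013,.009],.146+np.pi/2)"
```

```text
time: 4.2
eef_pos: [0.622, -0.3029, 0.0076]
eef_rot: [-0.231, 3.124, -0.021]
wrist_force: [-0.0, -0.1, -0.1]
width: 0.0636
time: 4.87
eef_pos: [0.6224, -0.3027, 0.0088]
eef_rot: [-0.231, 3.123, -0.021]
wrist_force: [-1.0, 0.5, -2.5]
width: 0.037
t 4.87 pos [ 0.6224 -0.3027  0.0088] z-axis [ 0.011 -0.013 -1.   ] phi 1.719 q6 -0.6 w 0.037 F [-1.   0.5 -2.5]
 shift x,y,z [ 0.0022  0.0018 -0.0002] turn z 0.002 (other way -3.14 )
```

```bash

python3 -m inch '[[[0,0,-0.015,0,0,0,1],[0,0,-0.02,0,0,0,1],[0,0,-0.02,0,0,0,1],[0,0,-0.02,0,0,0,1],[0,0,0,0,0,-0.023,1],[0,0,0,0,0,-0.023,1],[0,0,0,0,0,0,1],[0,0,0,0,0,0,1]]]' 60
python3 -c "
from h import *
go([.48,-.19,.05],.195+np.pi/2)"
```

```text
time: 5.53
eef_pos: [0.6201, -0.3006, 0.0803]
eef_rot: [-0.313, 3.122, -0.015]
wrist_force: [-0.0, -0.1, -3.0]
width: 0.0371
t 5.53 pos [ 0.6201 -0.3006  0.0803] z-axis [ 0.005 -0.009 -1.   ] phi 1.77 q6 -0.65 w 0.0371 F [-0.  -0.1 -3. ]
 shift x,y,z [0.116  0.1357 0.0303] turn z 0.005 (other way -3.137 )
```

```bash

python3 -m inch '[[[0.0195,0.0225,0,0,0,0,1],[0.0195,0.0225,0,0,0,0,1],[0.0195,0.0225,0,0,0,0,1],[0.0195,0.0225,0,0,0,0,1],[0.0195,0.0225,0.01,0,0,0,1],[0.0195,0.0225,0.02,0,0,0,1],[0,0,0.01,0,0,0,1],[0,0,0,0,0,0,1]]]' 60 >/dev/null
python3 -c "
from h import *
go([.48,-.19,.004],.195+np.pi/2)"
```

```text
t 6.2 pos [ 0.4655 -0.1852  0.0212] z-axis [-0.013 -0.002 -1.   ] phi 1.77 q6 -0.57 w 0.0372 F [-1.1 -0.3 -2.3]
 shift x,y,z [-0.0132 -0.0075  0.0172] turn z 0.004 (other way -3.138 )
```

```bash

python3 -m inch '[[[0,0,0.008,0,0,0,1],[0,0,0.006,0,0,0,1],[0,0,0.003,0,0,0,1],[0,0,0.001,0,0,0,1],[0,0,0,0,0,0,1],[0,0,0,0,0,0,-1],[0,0,0,0,0,0,-1],[0,0,0,0,0,0,-1]]]' 60
python3 -m inch '[[[0,0,0,0,0,0,-1],[0,0,0,0,0,0,-1],[0,0,0,0,0,0,-1],[0,0,0,0,0,0,-1],[0,0,-0.02,0,0,0,-1],[0,0,-0.03,0,0,0,-1],[0,0,-0.03,0,0,0,-1],[0,0,-0.03,0,0,0,-1]]]' 60
python3 -m inch '[[[0,0,0,0,0,0.12,-1],[0,0,0,0,0,0.12,-1],[0,0,0,0,0,0.12,-1],[0,0,0,0,0,0.12,-1],[0,0,0,0,0,0.12,-1],[0,0,0,0,0,0.12,-1],[0,0,0,0,0,0.12,-1],[0,0,0,0,0,0.12,-1]]]' 60
python3 -c "
from h import *
go([.4655,-.185,.06],.195)"
```

```text
time: 6.87
eef_pos: [0.4692, -0.1876, 0.0053]
eef_rot: [0.309, -3.116, 0.002]
wrist_force: [0.4, -0.2, 0.4]
width: 0.072
time: 7.53
eef_pos: [0.4671, -0.1864, 0.1115]
eef_rot: [0.307, -3.105, -0.007]
wrist_force: [0.1, 0.1, 0.7]
width: 0.0853
time: 8.2
eef_pos: [0.4707, -0.1877, 0.121]
eef_rot: [-1.216, -2.889, 0.01]
wrist_force: [0.3, -0.1, -0.2]
width: 0.0852
t 8.2 pos [ 0.4707 -0.1877  0.121 ] z-axis [-0.009 -0.003 -1.   ] phi 0.774 q6 0.42 w 0.0852 F [ 0.3 -0.1 -0.2]
 shift x,y,z [ 0.0036 -0.0046  0.061 ] turn z 0.579 (other way -2.563 )
```

```bash

python3 -m inch '[[[0,0,-0.01,0,0,0.116,-1],[0,0,-0.01,0,0,0.116,-1],[0,0,-0.01,0,0,0.116,-1],[0,0,0,0,0,0.116,-1],[0,0,0,0,0,0.116,-1],[0,0,0,0,0,0,-1],[0,0,0,0,0,0,-1],[0,0,0,0,0,0,-1]]]' 60
python3 -c "
from h import *
go([.468,-.187,.06],.195)
a,i=snap('wrist','pics/w2.png'); import json; json.dump({k:np.array(v).tolist() for k,v in i.items()},open('w2.json','w'))
p=proj('wrist',[[.468,-.187,.036]],i)[0];print(p)
x,y=[int(round(t)) for t in p]; x=min(max(x,100),540);y=min(max(y,75),325)
print(x-100,y-75); cv2.imwrite('pics/w2c.png',cv2.resize(a[y-75:y+75,x-100:x+100,::-1],None,fx=4,fy=4,interpolation=cv2.INTER_CUBIC))"
```

```text
time: 8.87
eef_pos: [0.4706, -0.1873, 0.1519]
eef_rot: [-2.027, -2.392, 0.013]
wrist_force: [-0.6, -1.0, 0.4]
width: 0.0856
t 8.87 pos [ 0.4706 -0.1873  0.1519] z-axis [-0.01  -0.003 -1.   ] phi 0.165 q6 1.03 w 0.0856 F [-0.6 -1.   0.4]
 shift x,y,z [ 0.0008 -0.0025  0.0919] turn z -0.03 (other way 3.111 )
[314.32433004 195.24547924]
214 120
```

View pics/w2c.png

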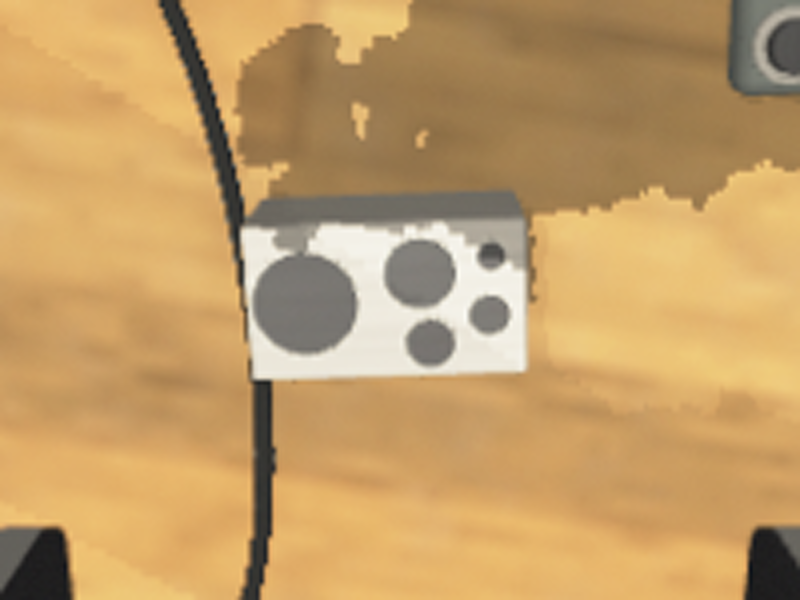

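The steel block stands on the bench, its top corners at crop (241,227), (522,218), (526,371), (253,380). A cable runs along its left end.

```bash
python3 -c "
from h import *
import json; i=json.load(open('w2.json'))
q=np.array([(241,227),(522,218),(526,371),(253,380)])/4+[214,120]
b=plane('wrist',q,.036,i); print(b.round(4).tolist(),b.mean(0)); x=b[2]+b[1]-b[0]-b[3]; t=np.arctan2(x[1],x[0]); print(t)
n=plane('wrist',[(214+795/4,120+45/4)],.015,i);print('screw',n)
c=b.mean(0); go([c[0],c[1],.004],t)"
```

```text
[[0.4288, -0.1757, 0.036], [0.4919, -0.1629, 0.036], [0.5001, -0.1991, 0.036], [0.4363, -0.2123, 0.036]] [ 0.46427955 -0.18752396  0.036     ]
0.20232413220940185
screw [[ 0.55038546 -0.11500208  0.015     ]]
t 8.92 pos [ 0.4705 -0.1873  0.1518] z-axis [-0.01  -0.003 -1.   ] phi 0.165 q6 1.03 w 0.0854 F [0.6 0.4 0.2]
 shift x,y,z [ 0.0011 -0.0062  0.1478] turn z -0.037 (other way 3.104 )
```

```bash

python3 -m inch '[[[0,-0.002,0.02,-0.01,0,-0.036,-1],[0,-0.002,0.02,0,0,0,-1],[0,-0.002,0.02,0,0,0,-1],[0,0,0.02,0,0,0,-1],[0,0,0.01,0,0,0,-1],[0,0,0.006,0,0,0,-1],[0,0,0,0,0,0,-1],[0,0,0,0,0,0,-1]]]' 60
python3 -c "
from h import *
go([.4643,-.1875,.003],.202)"
```

```text
time: 9.58
eef_pos: [0.4647, -0.1887, 0.0528]
eef_rot: [1.962, 2.45, 0.0]
wrist_force: [0.0, 0.0, 0.9]
width: 0.0856
t 9.58 pos [ 0.4647 -0.1887  0.0528] z-axis [ 0.002 -0.001 -1.   ] phi 0.22 q6 0.97 w 0.0856 F [0.  0.  0.9]
 shift x,y,z [ 0.0013 -0.0001  0.0498] turn z 0.018 (other way -3.123 )
```

```bash

python3 -m inch '[[[0.001,0,0.012,0,0,0.015,-1],[0,0,0.012,0,0,0,-1],[0,0,0.012,0,0,0,-1],[0,0,0.010,0,0,0,-1],[0,0,0.004,0,0,0,-1],[0,0,0,0,0,0,-1],[0,0,0,0,0,0,1],[0,0,0,0,0,0,1]]]' 60
python3 -m inch '[[[0,0,0,0,0,0,1],[0,0,0,0,0,0,1],[0,0,0,0,0,0,1],[0,0,0,0,0,0,1],[0,0,0,0,0,0,1],[0,0,0,0,0,0,1],[0,0,0,0,0,0,1],[0,0,0,0,0,0,1]]]' 60
python3 -c "
from h import *
go([.4643,-.1875,.12],.195)"
```

```text
time: 10.25
eef_pos: [0.4665, -0.1885, 0.0013]
eef_rot: [1.979, 2.431, 0.002]
wrist_force: [-6.9, 2.0, 6.3]
width: 0.0654
time: 10.92
eef_pos: [0.4665, -0.1884, 0.0016]
eef_rot: [1.979, 2.431, 0.002]
wrist_force: [-0.2, 0.3, -3.6]
width: 0.0653
t 10.92 pos [ 0.4665 -0.1884  0.0016] z-axis [ 0.006 -0.003 -1.   ] phi 0.205 q6 0.98 w 0.0653 F [-0.2  0.3 -3.6]
 shift x,y,z [ 0.0013 -0.002  -0.1184] turn z 0.01 (other way -3.132 )
```

```bash

python3 -m inch '[[[0,0,-0.015,0,0,0,1],[0,0,-0.025,0,0,0,1],[0,0,-0.03,0,0,0,1],[0,0,-0.03,0,0,0,1],[0,0,-0.02,0,0,0.01,1],[0,0,0,0,0,0,1],[0,0,0,0,0,0,1],[0,0,0,0,0,0,1]]]' 60
python3 -c "
from h import *
V=np.array([.561,.049])
go([.561,.049,.12],.195)"
```

```text
time: 11.58
eef_pos: [0.4641, -0.1873, 0.1236]
eef_rot: [1.994, 2.425, -0.0]
wrist_force: [-0.2, -0.3, -3.3]
width: 0.065
t 11.58 pos [ 0.4641 -0.1873  0.1236] z-axis [ 0.002 -0.002 -1.   ] phi 0.195 q6 0.99 w 0.065 F [-0.2 -0.3 -3.3]
 shift x,y,z [0.2131 0.1409 0.0036] turn z -0.0 (other way 3.141 )
```

```bash

python3 -m inch '[[[0.03,0.02,0,0,0,0,1],[0.03,0.02,0,0,0,0,1],[0.03,0.02,0,0,0,0,1],[0.03,0.02,0,0,0,0,1],[0.03,0.02,0,0,0,0,1],[0.03,0.02,0,0,0,0,1],[0.022,0.014,0,0,0,0,1],[0,0,0,0,0,0,1]]]' 60
python3 -m inch '[[[0,0,0,0,0,0,1],[0,0,0,0,0,0,1],[0,0,0.01,0,0,0,1],[0,0,0.01,0,0,0,1],[0,0,0.01,0,0,0,1],[0,0,0,0,0,0,1],[0,0,0,0,0,0,1],[0,0,0,0,0,0,1]]]' 60 >/dev/null
python3 -c "
from h import *
go([.561,.049,.0165],.195)
a,i=snap('wrist','pics/w3.png'); import json; json.dump({k:np.array(v).tolist() for k,v in i.items()},open('w3.json','w'))
print(proj('wrist',[[*vis(0,-30),.048],[*vis(0,30),.048],[*vis(0,-125),.074],[*vis(0,115),.07]],i).round(0).tolist())"
```

```text
time: 12.25
eef_pos: [0.5549, 0.0447, 0.1072]
eef_rot: [-1.996, -2.412, 0.016]
wrist_force: [-0.6, 0.3, -3.8]
width: 0.0655
t 12.92 pos [0.55   0.0415 0.0667] z-axis [-0.026 -0.003 -1.   ] phi 0.187 q6 1.46 w 0.0649 F [ 0.7 -0.5 -2.6]
 shift x,y,z [0.0052 0.0122 0.0502] turn z -0.008 (other way 3.133 )
[[320.0, 719.0], [319.0, 706.0], [320.0, 714.0], [320.0, 712.0]]
```

View pics/w3.png

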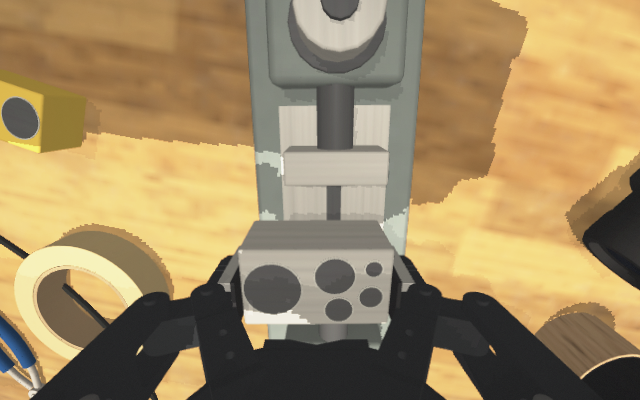

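The block is held level in the gripper. The cam jaw's face edge is at about row 185, columns 285-387, and the lever pivot is at (341,5).

```bash
python3 -c "
from h import *
import json; i=json.load(open('w3.json'))
e=plane('wrist',[(285,185.5),(387.5,185.5)],.048,i); print('cam edge',e,e.mean(0),np.arctan2(*(e[1]-e[0])[1::-1]))
print('pivot',plane('wrist',[(341,5)],.07,i))
r=plane('wrist',[(256,190),(410,190)],.014,i); print('plate sides',r,r.mean(0))
c=e.mean(0)[:2]; yv=np.array([-np.sin(.195),np.cos(.195)]); print('centre est',c-.030*yv)
b=plane('wrist',[(241,250),(392,250),(396,318),(242,323)],.0667+.034,i); print('block top',b.mean(0))
"
```

```text
cam edge [[0.52554292 0.0719367  0.048     ]
 [0.58349604 0.08333416 0.048     ]] [0.55451948 0.07763543 0.048     ] 0.19418860502462482
pivot [[0.53832078 0.16072525 0.07      ]]
plate sides [[0.50290179 0.05560676 0.014     ]
 [0.60900222 0.07650452 0.014     ]] [0.555952   0.06605564 0.014     ]
centre est [0.56033248 0.048204  ]
block top [0.55097443 0.04368964 0.1007    ]
```

```bash

python3 -m inch '[[[0.0025,0.006,0,-0.026,0,-0.008,1],[0.0025,0.006,0,0,0,0,1],[0,0,0,0,0,0,1],[0,0,0,0,0,0,1],[0,0,0,0,0,0,1],[0,0,0,0,0,0,1],[0,0,0,0,0,0,1],[0,0,0,0,0,0,1]]]' 60 >/dev/null
python3 -c "
from h import *
go([.5605,.048,.0165],.195)"
```

```text
t 13.63 pos [0.5625 0.0486 0.0691] z-axis [ 0.002  0.002 -1.   ] phi 0.193 q6 1.46 w 0.0648 F [ 0.6 -0.7 -3.1]
 shift x,y,z [-0.0002 -0.0021  0.0526] turn z -0.002 (other way 3.14 )
```

```bash

python3 -m inch '[[[0,-0.001,0.01,0,0,0,1],[0,-0.001,0.01,0,0,0,1],[0,0,0.01,0,0,0,1],[0,0,0.01,0,0,0,1],[0,0,0.004,0,0,0,1],[0,0,0,0,0,0,1],[0,0,0,0,0,0,1],[0,0,0,0,0,0,1]]]' 60 >/dev/null
python3 -c "
from h import *
go([.5605,.048,.0165],.195)"
```

```text
t 14.3 pos [0.5587 0.048  0.018 ] z-axis [-0.002  0.002 -1.   ] phi 0.193 q6 1.46 w 0.0652 F [ 0.2 -0.3 -3.5]
 shift x,y,z [-0.0004  0.0018  0.0015] turn z -0.002 (other way 3.14 )
```

```bash

python3 -m inch '[[[0,0.001,0.002,0,0,0,1],[0,0,0.001,0,0,0,1],[0,0,0,0,0,0,1],[0,0,0,0,0,0,-1],[0,0,0,0,0,0,-1],[0,0,0,0,0,0,-1],[0,0,0,0,0,0,-1],[0,0,0,0,0,0,-1]]]' 60
python3 -m inch '[[[0,0,0,0,0,0,-1],[0,0,-0.01,0,0,0,-1],[0,0,-0.02,0,0,0,-1],[0,0,-0.03,0,0,0,-1],[0,0,-0.03,0,0,0,-1],[0,0,-0.03,0,0,0,-1],[0,0,-0.02,0,0,0,-1],[0,0,0,0,0,0,-1]]]' 60
python3 -c "
from h import *
n=vis(0,-.125)-[.0015,0]; print(n)
go([*n,.1],.195)
a,i=snap('scene','pics/s2.png')
cv2.imwrite('pics/s2c.png',cv2.resize(a[85:260,260:395,::-1],None,fx=3.4,fy=3.4,interpolation=cv2.INTER_CUBIC))"
```

```text
time: 14.97
eef_pos: [0.5625, 0.0485, 0.0186]
eef_rot: [1.995, 2.423, 0.008]
wrist_force: [0.4, -0.4, -0.1]
width: 0.0851
time: 15.63
eef_pos: [0.5599, 0.048, 0.1677]
eef_rot: [1.996, 2.425, 0.005]
wrist_force: [0.4, -0.1, 1.5]
width: 0.0848
[ 0.58472082 -0.07463096]
t 15.63 pos [0.5599 0.048  0.1677] z-axis [ 0.003  0.002 -1.   ] phi 0.193 q6 1.46 w 0.0848 F [ 0.4 -0.1  1.5]
 shift x,y,z [-0.1251  0.0006  0.0677] turn z -0.002 (other way 3.14 )
```

View pics/s2c.png

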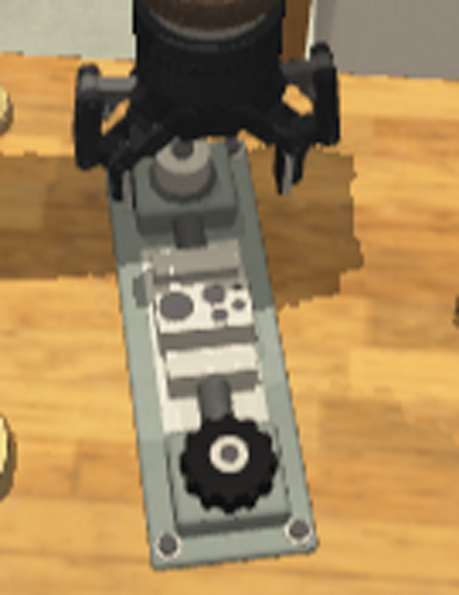

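The block sits between the open jaws, just behind the cam jaw, and the nut is at crop (230,455). Moving to above the nut.

```bash

python3 -m inch '[[[-0.025,0.001,0,0,0,0,-1],[-0.025,0.001,0,0,0,0,-1],[-0.025,0,0,0,0,0,-1],[-0.025,0,0.01,0,0,0,-1],[-0.022,0,0.015,0,0,0,-1],[0,0,0.01,0,0,0,-1],[0,0,0,0,0,0,-1],[0,0,0,0,0,0,-1]]]' 60 >/dev/null
python3 -c "
from h import *
go([.585,-.073,.041],.195)
a,i=snap('wrist','pics/w4.png'); import json; json.dump({k:np.array(v).tolist() for k,v in i.items()},open('w4.json','w'))"
```

```text
t 16.35 pos [ 0.5842 -0.075   0.126 ] z-axis [-0.002  0.003 -1.   ] phi 0.196 q6 1.25 w 0.0853 F [-0.  -0.5  0.4]
 shift x,y,z [0.0018 0.0012 0.085 ] turn z 0.001 (other way -3.141 )
```

View pics/w4.png

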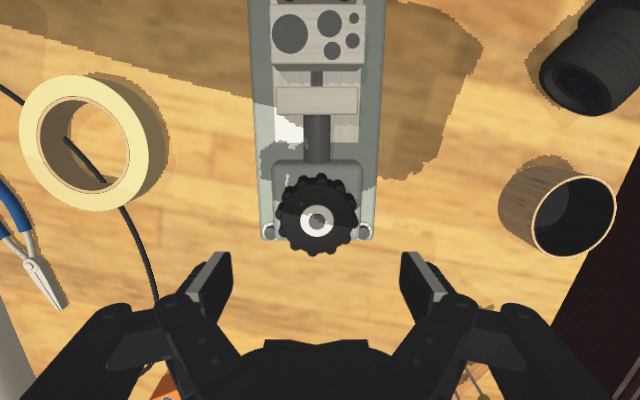

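In the wrist view, the adjuster jaw's face edge is at row 87, columns 276-361, the block's near top edge at row 65, and the nut at (317,221).

```bash
python3 -c "
from h import *
import json; i=json.load(open('w4.json'))
yv=np.array([-np.sin(.195),np.cos(.195)]); xv=np.array([yv[1],-yv[0]]); C=np.array([.5605,.0485])
f=lambda px,z: [(float((p[:2]-C)@xv),float((p[:2]-C)@yv)) for p in plane('wrist',px,z,i)]
print('adj face top',f([(276,87),(361,87)],.048))
print('block top near/far',f([(271,64),(363,66),(277,5),(365,7)],.050))
print('nut',plane('wrist',[(317,221)],.075,i),f([(317,221)],.075))
"
```

```text
adj face top [(-0.029641390281772068, -0.03281417638954833), (0.031603967807430036, -0.03270127471753727)]
block top near/far [(-0.032385649019502645, -0.017714111441449198), (0.03214100260513878, -0.018915656974143276), (-0.027056452352392256, 0.01924142211012738), (0.03197758998763318, 0.01816567893298419)]
nut [[ 0.58488875 -0.07454249  0.075     ]] [(8.501367102112939e-05, -0.12543627402443686)]
```

```bash

python3 -m inch '[[[0,0.001,0.02,0,0,0,-1],[0,0,0.02,0,0,0,-1],[0,0,0.02,0,0,0,-1],[0,0,0.01,0,0,0,-1],[0,0,0.006,0,0,0,-1],[0,0,0,0,0,0,-1],[0,0,0,0,0,0,-1],[0,0,0,0,0,0,-1]]]' 90
python3 -c "
from h import *
go([.585,-.0742,.041],.195)"
```

```text
time: 17.07
eef_pos: [0.587, -0.0684, 0.0535]
eef_rot: [1.984, 2.434, 0.008]
wrist_force: [-0.9, -0.5, -0.5]
width: 0.0853
t 17.07 pos [ 0.587  -0.0684  0.0535] z-axis [ 0.004  0.003 -1.   ] phi 0.203 q6 1.25 w 0.0853 F [-0.9 -0.5 -0.5]
 shift x,y,z [-0.0053 -0.0031  0.0125] turn z 0.008 (other way -3.133 )
```

```bash

python3 -m inch '[[[-0.005,-0.002,0.006,0,0,0,-1],[0,-0.001,0.006,0,0,0,-1],[0,0,0,0,0,0,-1],[0,0,0,0,0,0,-1],[0,0,0,0,0,0,1],[0,0,0,0,0,0,1],[0,0,0,0,0,0,1],[0,0,0,0,0,0,1]]]' 90
python3 -m inch '[[[0,0,0,0,0,0,1],[0,0,0,0,0,0,1],[0,0,0,0,0,0,1],[0,0,0,0,0,0,1],[0,0,0,0,0,0,1],[0,0,0,0,0,0,1],[0,0,0,0,0,0,1],[0,0,0,0,0,0,1]]]' 90
python3 -c "
from h import *
go([.585,-.0742,.041],.195)"
```

```text
time: 17.73
eef_pos: [0.5848, -0.0753, 0.0445]
eef_rot: [1.984, 2.432, 0.008]
wrist_force: [8.5, 1.8, -10.1]
width: 0.0572
time: 18.4
eef_pos: [0.5849, -0.0753, 0.0445]
eef_rot: [1.983, 2.432, 0.007]
wrist_force: [-0.2, -0.2, -0.3]
width: 0.0578
t 18.4 pos [ 0.5849 -0.0753  0.0445] z-axis [ 0.006  0.001 -1.   ] phi 0.202 q6 1.24 w 0.0578 F [-0.2 -0.2 -0.3]
 shift x,y,z [0.0011 0.0003 0.0035] turn z 0.007 (other way -3.134 )
```

```bash

python3 -m inch '[[[0,0,0,0,0,0.08,1],[0,0,0,0,0,0.1,1],[0,0,0,0,0,0.1,1],[0,0,0,0,0,0.1,1],[0,0,0,0,0,0.1,1],[0,0,0,0,0,0.1,1],[0,0,0,0,0,0.1,1],[0,0,0,0,0,0.1,1]]]' 90
python3 -c "
from h import *
go([.585,-.0742,.041],.195); print(manip.observe()['moment'])"
```

```text
time: 19.07
eef_pos: [0.5838, -0.0751, 0.0445]
eef_rot: [2.779, 1.462, 0.005]
wrist_force: [-0.5, -0.2, -0.3]
width: 0.0579
t 19.07 pos [ 0.5838 -0.0751  0.0445] z-axis [ 0.004  0.001 -1.   ] phi -0.602 q6 2.04 w 0.0579 F [-0.5 -0.2 -0.3]
 shift x,y,z [0.0007 0.0013 0.0035] turn z -0.797 (other way 2.344 )
[-0.08945572  0.27699145  0.68782944]
```

```bash

python3 -m inch '[[[0,0,0,0,0,0.1,1],[0,0,0,0,0,0.1,1],[0,0,0,0,0,0.1,1],[0,0,0,0,0,0.1,1],[0,0,0,0,0,0.1,1],[0,0,0,0,0,0.1,1],[0,0,0,0,0,0.1,1],[0,0,0,0,0,0,1]]]' 90
python3 -c "
from h import *
go([.585,-.0742,.041],.195); print(manip.observe()['moment'])"
python3 -m inch '[[[0,0,0,0,0,0,-1],[0,0,0,0,0,0,-1],[0,0,0,0,0,0,-1],[0,0,0,0,0,0,-1],[0,0,0,0,0,0,-1],[0,0,-0.015,0,0,0,-1],[0,0,-0.02,0,0,0,-1],[0,0,-0.015,0,0,0,-1]]]' 90
python3 -m inch '[[[0,0,0,0,0,-0.12,-1],[0,0,0,0,0,-0.12,-1],[0,0,0,0,0,-0.12,-1],[0,0,0,0,0,-0.12,-1],[0,0,0,0,0,-0.12,-1],[0,0,0,0,0,-0.12,-1],[0,0,0,0,0,-0.12,-1],[0,0,0,0,0,-0.12,-1]]]' 90 >/dev/null
python3 -c "
from h import *
go([.585,-.0742,.042],.195)
a,i=snap('wrist','pics/w5.png')"
```

```text
time: 19.73
eef_pos: [0.5833, -0.0743, 0.0445]
eef_rot: [-3.12, -0.369, -0.004]
wrist_force: [-0.1, -0.4, -1.1]
width: 0.0574
t 19.73 pos [ 0.5833 -0.0743  0.0445] z-axis [ 0.003  0.    -1.   ] phi -1.335 q6 2.78 w 0.0574 F [-0.1 -0.4 -1.1]
 shift x,y,z [-0.0002  0.0017  0.0035] turn z -1.53 (other way 1.611 )
[-0.27588514  0.06393837 -0.64670904]
time: 20.4
eef_pos: [0.5814, -0.0741, 0.0924]
eef_rot: [-3.115, -0.39, 0.004]
wrist_force: [0.1, 0.6, -0.2]
width: 0.0853
t 21.07 pos [ 0.5845 -0.0745  0.0992] z-axis [ 0.007  0.001 -1.   ] phi -0.326 q6 1.77 w 0.0855 F [-0.9  0.5 -0.7]
 shift x,y,z [0.0002 0.0005 0.0572] turn z -0.521 (other way 2.621 )
```

```bash

python3 -m inch '[[[0,0,0.015,0,0,0,-1],[0,0,0.015,0,0,0,-1],[0,0,0.015,0,0,0,-1],[0,0,0.007,0,0,0,-1],[0,0,0,0,0,0,-1],[0,0,0,0,0,0,-1],[0,0,0,0,0,0,-1],[0,0,0,0,0,0,-1]]]' 90 >/dev/null
python3 -c "
from h import *
go([.585,-.0742,.044],-.326)"
```

```text
t 21.78 pos [ 0.5866 -0.0747  0.0488] z-axis [ 0.012  0.    -1.   ] phi -0.328 q6 1.77 w 0.0855 F [-0.1 -0.1  0.6]
 shift x,y,z [-0.0001 -0.0017  0.0048] turn z -0.002 (other way 3.14 )
```

```bash

python3 -m inch '[[[0,-0.001,0.005,0,0,0,-1],[0,0,0,0,0,0,1],[0,0,0,0,0,0,1],[0,0,0,0,0,0,1],[0,0,0,0,0,0,1],[0,0,0,0,0,0,1],[0,0,0,0,0,0,1],[0,0,0,0,0,0,1]]]' 90
python3 -m inch '[[[0,0,0,0,0,0.05,1],[0,0,0,0,0,0.1,1],[0,0,0,0,0,0.1,1],[0,0,0,0,0,0.1,1],[0,0,0,0,0,0.1,1],[0,0,0,0,0,0.1,1],[0,0,0,0,0,0.1,1],[0,0,0,0,0,0.1,1]]]' 90
python3 -c "
from h import *
go([.585,-.0742,.044],-.326); print(manip.observe()['moment'])"
python3 -m inch '[[[0,0,0,0,0,0,1],[0,0,0,0,0,0,-1],[0,0,0,0,0,0,-1],[0,0,0,0,0,0,-1],[0,0,0,0,0,0,-1],[0,0,-0.02,0,0,0,-1],[0,0,-0.03,0,0,0,-1],[0,0,-0.03,0,0,0,-1]]]' 90
python3 -c "
from h import *
go([.585,-.0742,.044],-.326)"
```

```text
time: 22.45
eef_pos: [0.5847, -0.0738, 0.0463]
eef_rot: [2.55, 1.825, 0.016]
wrist_force: [0.1, -0.5, 0.5]
width: 0.0577
time: 23.12
eef_pos: [0.5849, -0.0739, 0.0463]
eef_rot: [3.053, 0.729, 0.017]
wrist_force: [-0.8, 0.1, -0.1]
width: 0.0577
t 23.12 pos [ 0.5849 -0.0739  0.0463] z-axis [ 0.011 -0.    -1.   ] phi -1.102 q6 2.55 w 0.0577 F [-0.8  0.1 -0.1]
 shift x,y,z [-0.0002  0.0002  0.0023] turn z -0.776 (other way 2.366 )
[-0.2180414   0.10431626  0.64151649]
time: 23.78
eef_pos: [0.5807, -0.0736, 0.1216]
eef_rot: [-3.051, -0.743, -0.001]
wrist_force: [0.3, -0.1, 0.3]
width: 0.0853
t 23.78 pos [ 0.5807 -0.0736  0.1216] z-axis [ 0.     0.001 -1.   ] phi -1.093 q6 2.54 w 0.0853 F [ 0.3 -0.1  0.3]
 shift x,y,z [0.0008 0.0042 0.0776] turn z -0.767 (other way 2.375 )
```

```bash

python3 -m inch '[[[0,0,0,0,0,-0.12,1],[0,0,0,0,0,-0.12,1],[0,0,0,0,0,-0.12,1],[0,0,0,0,0,-0.12,1],[0,0,0,0,0,-0.12,1],[0,0,0,0,0,-0.12,1],[0,0,0,0,0,-0.12,1],[0,0,0,0,0,-0.12,1]]]' 60 >/dev/null
python3 -m inch '[[[0,0,0,0,0,-0.12,1],[0,0,0,0,0,-0.12,1],[0,0,0,0,0,-0.12,1],[0,0,0,0,0,-0.12,1],[0,0,0,0,0,-0.12,1],[0,0,0,0,0,-0.12,1],[0,0,0,0,0,-0.12,1],[0,0,0,0,0,-0.12,1]]]' >/dev/null
python3 -m inch '[[[0,0,0,0,0,-0.12,1],[0,0,0,0,0,-0.12,1],[0,0,0,0,0,-0.12,1],[0,0,0,0,0,-0.12,1],[0,0,0,0,0,-0.12,1],[0,0,0,0,0,-0.12,1],[0,0,0,0,0,-0.12,1],[0,0,0,0,0,0,1]]]' >/dev/null
python3 -c "
from h import *
go([.5639,.2632,.1],1.766)
a,i=snap('scene','pics/s3.png')
o=cv2.resize(a[85:260,280:365,::-1],None,fx=3.4,fy=3.4,interpolation=cv2.INTER_CUBIC); cv2.imwrite('pics/s3c.png',o)"
```

```text
t 25.78 pos [ 0.5874 -0.0746  0.1382] z-axis [ 0.025 -0.001 -1.   ] phi 1.786 q6 -0.34 w -0.0002 F [0.2 0.6 0.1]
 shift x,y,z [-0.0425  0.3359  0.0382] turn z 0.02 (other way -3.122 )
```

View pics/s3c.png

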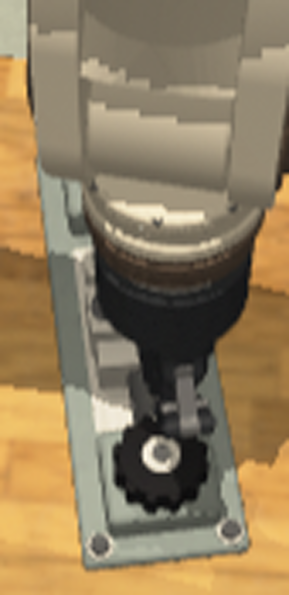

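The arm hides the jaws, so I'll look again from the lever position.

```bash

python3 -m inch '[[[-0.0047,0.037,0,0,0.024,0.02,1],[-0.0047,0.037,0,0,0,0,1],[-0.0047,0.037,0,0,0,0,1],[-0.0047,0.037,0,0,0,0,1],[-0.0047,0.037,0,0,0,0,1],[-0.0047,0.037,0,0,0,0,1],[-0.0047,0.037,0,0,0,0,1],[-0.0047,0.037,0,0,0,0,1]]]' >/dev/null
python3 -m inch '[[[-0.0047,0.030,0,0,0,0,1],[0,0,0.01,0,0,0,1],[0,0,0.01,0,0,0,1],[0,0,0,0,0,0,1],[0,0,0,0,0,0,1],[0,0,0,0,0,0,1],[0,0,0,0,0,0,1],[0,0,0,0,0,0,1]]]' >/dev/null
python3 -c "
from h import *
go([.5639,.2632,.05],1.766)
a,i=snap('scene','pics/s4.png');b,j=snap('wrist','pics/w6.png'); import json; json.dump({k:np.array(v).tolist() for k,v in j.items()},open('w6.json','w'))
o=cv2.resize(a[85:260,280:365,::-1],None,fx=3.4,fy=3.4,interpolation=cv2.INTER_CUBIC); w=cv2.resize(b[:,:,::-1],(500,312),interpolation=cv2.INTER_AREA)
c=np.zeros((600,800,3),np.uint8); c[:595,:289]=o; c[:312,300:]=w; cv2.imwrite('pics/c4.png',c)"
```

```text
t 27.17 pos [0.5742 0.2645 0.1165] z-axis [ 0.005 -0.006 -1.   ] phi 1.695 q6 0.31 w 0.0001 F [ 0.   0.2 -0.7]
 shift x,y,z [0.0103 0.0007 0.0665] turn z -0.071 (other way 3.071 )
```

View pics/c4.png

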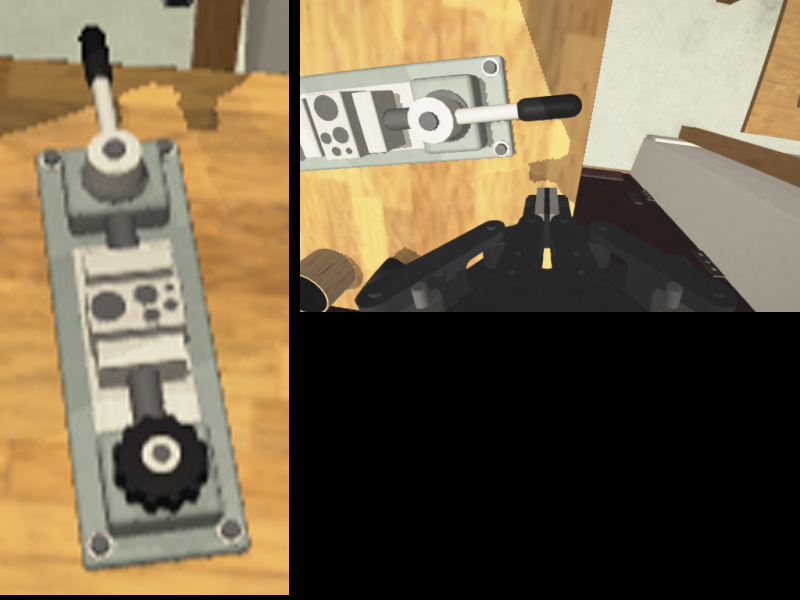

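The adjuster jaw has moved in (its edge is now at about row 340, was 355). The lever is open, with the pivot at panel (428,120) and the grip end at (581,104).

```bash
cat >> h.py <<'E'
C=np.array([.5605,.0485]); yv=np.array([-np.sin(.195),np.cos(.195)]); xv=np.array([yv[1],-yv[0]]); PV=C+.115*yv
def lev(th,r,h,z): # TCP target following the lever
    a=.195+np.pi/2+th; u=np.array([np.cos(a),np.sin(a)]); n=np.array([-u[1],u[0]]); p=PV+r*u-h*n
    go([*p,z],a)
def where():
    d=np.array(manip.observe()["eef_pos"])[:2]-PV; print("  r",np.hypot(*d).round(4),"ang",round((np.arctan2(d[1],d[0])-.195-np.pi/2+np.pi)%(2*np.pi)-np.pi,3))
E
python3 -c "
from h import *
import json; j=json.load(open('w6.json'))
f=lambda L:np.array([(280+x/3.4,85+y/3.4) for x,y in L])
for L in ([(105,355),(187,347)],[(100,342),(184,333)]): print([((p[:2]-C)@yv).round(4) for p in plane('scene',f(L),.048)])
q=lambda x,y:((x-300)*1.28,y*1.28)
p=plane('wrist',[q(428,120)],.07,j)[0];g=plane('wrist',[q(582,104)],.063,j)[0]
print('piv',p,PV,'tip',g,((g[:2]-PV)@xv,(g[:2]-PV)@yv))
lev(0,.095,.045,.05); where()"
```

```text
[np.float64(-0.0355), np.float64(-0.0358)]
[np.float64(-0.025), np.float64(-0.0247)]
piv [0.53776655 0.15758484 0.07      ] [0.53821685 0.16132048] tip [0.50909556 0.28603998 0.063     ] (np.float64(-0.004402906555461401), np.float64(0.12799850044503253))
t 27.27 pos [0.5743 0.2647 0.1167] z-axis [ 0.006 -0.006 -1.   ] phi 1.695 q6 0.31 w -0.0001 F [-0.6 -0.7 -0.3]
 shift x,y,z [0.0104 0.0006 0.0667] turn z -0.07 (other way 3.071 )
  r 0.1095 ang -0.531
```

```bash

python3 -m inch '[[[0.001,0,0.02,0,0,-0.07,1],[0.0,0,0.02,0,0,0,1],[0,0,0.015,0,0,0,1],[0,0,0.008,0,0,0,1],[0,0,0.003,0,0,0,1],[0,0,0,0,0,0,1],[0,0,0,0,0,0,1],[0,0,0,0,0,0,1]]]' >/dev/null
python3 -c "
from h import *
lev(0,.095,.024,.052); where()"
```

```text
t 27.93 pos [0.5763 0.263  0.053 ] z-axis [ 0.012 -0.003 -1.   ] phi 1.765 q6 0.24 w -0.0 F [-1.6  0.   0. ]
 shift x,y,z [0.033  0.0027 0.001 ] turn z -0.001 (other way 3.14 )
  r 0.1085 ang -0.553
```

```bash

python3 -m inch '[[[0.01,0.001,0,0,0,0,1],[0.01,0.001,0,0,0,0,1],[0.008,0,0,0,0,0,1],[0.005,0,0,0,0,0,1],[0.0076,0.002,0,0,0,-0.08,1],[0.0076,0.002,0,0,0,-0.08,1],[0.0076,0.002,0,0,0,-0.08,1],[0.0076,0.002,0,0,0,-0.08,1]]]'
python3 -c "
from h import *
lev(.4,.095,.022,.052); where()"
```

```text
time: 28.6
eef_pos: [0.5119, 0.2573, 0.057]
eef_rot: [-0.808, 3.015, -0.008]
wrist_force: [1.1, 0.5, 0.0]
width: -0.0
t 28.6 pos [0.5119 0.2573 0.057 ] z-axis [ 0.021  0.    -1.   ] phi 2.094 q6 -0.05 w -0.0 F [1.1 0.5 0. ]
 shift x,y,z [0.01   0.0008 0.005 ] turn z -0.072 (other way 3.07 )
  r 0.0995 ang 0.073
```

```bash

python3 -m inch '[[[0.007,0.0015,0.003,0,0.018,-0.07,1],[0.007,0.0015,0.002,0,0,-0.07,1],[0.007,0.0015,0,0,0,-0.07,1],[0.007,0.0015,0,0,0,-0.07,1],[0.007,0.0015,0,0,0,-0.07,1],[0.007,0.0015,0,0,0,-0.07,1],[0.007,0.0015,0,0,0,-0.07,1],[0.007,0.0015,0,0,0,-0.07,1]]]'
python3 -c "
from h import *
lev(.86,.095,.022,.052); where()"
```

```text
time: 29.27
eef_pos: [0.4628, 0.2281, 0.0555]
eef_rot: [-1.657, 2.655, -0.017]
wrist_force: [2.5, 2.3, -2.4]
width: -0.0001
t 29.27 pos [0.4628 0.2281 0.0555] z-axis [ 0.016 -0.003 -1.   ] phi 2.686 q6 -0.65 w -0.0001 F [ 2.5  2.3 -2.4]
 shift x,y,z [-0.0012 -0.0036  0.0035] turn z 0.061 (other way -3.081 )
  r 0.1007 ang 0.652
```

The resistance starts near 0.85 rad, which is midway. Continuing the swing.

```bash

python3 -m inch '[[[0.006,0.001,0,0,0,-0.045,1],[0.006,0.001,0,0,0,-0.05,1],[0.006,0.001,0,0,0,-0.06,1],[0.006,0.001,0,0,0,-0.06,1],[0.006,0.001,0,0,0,-0.06,1],[0.006,0.001,0,0,0,-0.06,1],[0.006,0.001,0,0,0,-0.06,1],[0.006,0.001,0,0,0,-0.06,1]]]'
python3 -c "
from h import *
lev(1.3,.095,.022,.053); where()"
```

```text
time: 29.93
eef_pos: [0.4415, 0.1913, 0.0565]
eef_rot: [-2.234, 2.165, -0.005]
wrist_force: [-1.5, 7.7, -3.7]
width: -0.0001
t 29.93 pos [0.4415 0.1913 0.0565] z-axis [ 0.023  0.02  -1.   ] phi -3.11 q6 -1.2 w -0.0001 F [-1.5  7.7 -3.7]
 shift x,y,z [ 0.0006 -0.0037  0.0035] turn z 0.107 (other way -3.035 )
  r 0.1012 ang 1.075
```

```bash

python3 -m inch '[[[0.006,0,0.001,0,0.01,-0.04,1],[0.006,0,0.001,0,0.01,-0.04,1],[0.006,0,0,0,0,-0.04,1],[0.006,0,0,0,0,-0.05,1],[0.006,0,0,0,0,-0.05,1],[0.006,0,0,0,0,-0.05,1],[0.004,0,0,0,0,-0.03,1],[0,0,0,0,0,0,1]]]'
python3 -c "
from h import *
lev(1.7,.095,.022,.053); where()"
```

```text
time: 30.6
eef_pos: [0.4429, 0.1557, 0.0571]
eef_rot: [-2.559, 1.778, -0.017]
wrist_force: [0.8, 0.9, 0.1]
width: -0.0002
t 30.6 pos [0.4429 0.1557 0.0571] z-axis [ 0.023  0.014 -1.   ] phi -2.785 q6 -1.59 w -0.0002 F [0.8 0.9 0.1]
 shift x,y,z [0.003  0.0028 0.0041] turn z 0.032 (other way -3.11 )
  r 0.0955 ang 1.435
```

```bash

python3 -m inch '[[[0.003,0,0,0,0,0,1],[0.003,0,0,0,0,0,1],[0.003,0,0,0,0,0,1],[0,0,0,0,0,0,1],[0,0,0,0,0,0,1],[0,0,0,0,0,0,1],[0,0,0,0,0,0,1],[0,0,0,0,0,0,1]]]'
python3 -c "
from h import *
lev(1.7,.095,.022,.053); where()"
```

```text
time: 31.27
eef_pos: [0.4439, 0.1526, 0.0581]
eef_rot: [-2.549, 1.775, -0.001]
wrist_force: [0.1, -0.7, -1.1]
width: -0.0002
t 31.27 pos [0.4439 0.1526 0.0581] z-axis [ 0.021  0.028 -0.999] phi -2.787 q6 -1.61 w -0.0002 F [ 0.1 -0.7 -1.1]
 shift x,y,z [-0.0003  0.0028  0.0051] turn z 0.03 (other way -3.112 )
  r 0.0947 ang 1.468
```

```bash

python3 -m inch '[[[-0.012,0,0,0,0,0,1],[-0.015,0,0,0,0,0,1],[-0.01,0,-0.03,0,0,0,1],[0,0,-0.04,0,0,0,1],[0,0,-0.04,0,0,0,1],[0.0,0.02,-0.02,0,0,0,1],[0,0.03,0,0,0,0,1],[0,0.03,0,0,0,0,1]]]'
python3 -c "
from h import *
a,i=snap('scene','pics/s5.png');b,j=snap('side','pics/d5.png')
o=cv2.resize(a[85:260,240:375,::-1],None,fx=3.0,fy=3.0,interpolation=cv2.INTER_CUBIC); w=cv2.resize(b[160:330,260:390,::-1],None,fx=3,fy=3,interpolation=cv2.INTER_CUBIC)
c=np.zeros((540,800,3),np.uint8); c[:525,:405]=o; c[:510,410:800]=w; cv2.imwrite('pics/c5.png',c)"
```

```text
time: 31.93
eef_pos: [0.3527, 0.1561, 0.1903]
eef_rot: [-2.55, 1.783, -0.002]
wrist_force: [-0.3, -0.8, -0.3]
width: -0.0001
```

View pics/c5.png

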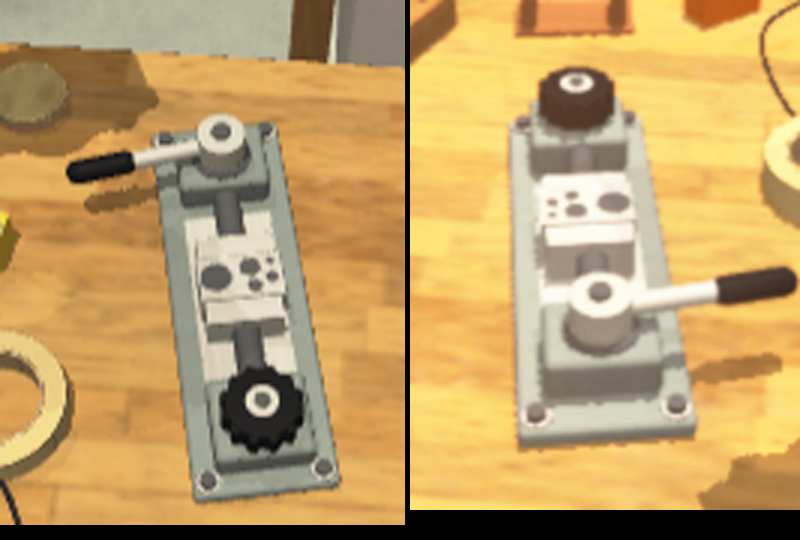

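The block is clamped between both jaws and the lever points along the vise's -x. I'll measure its angle from the pivot and grip end in both views: scene crop (221,131) and (70,171), side crop (600,291) and (795,284).

```bash
python3 -c "
from h import *
def ang(n,p,t,g):
  for zp in(.074,):
    P=plane(n,[p],zp)[0];G=plane(n,[t],.063)[0];H=plane(n,[g],.063)[0]
    for o in (P[:2],PV):
      d=(G-H)[:2]; e=G[:2]-o; 
      print(n,'r',np.hypot(*e).round(4),'ang from pivot',round((np.arctan2(e[1],e[0])-.195-np.pi/2)%(2*np.pi),3),'ang bar',round((np.arctan2(d[1],d[0])-.195-np.pi/2)%(2*np.pi),3))
s=lambda x,y:(240+x/3,85+y/3)
d=lambda x,y:(260+(x-410)/3,160+y/3)
ang('scene',s(221,131),s(70,171),s(133,161)); ang('side',d(600,291),d(795,284),d(718,292))
"
```

```text
scene r 0.1248 ang from pivot 1.709 ang bar 1.65
scene r 0.123 ang from pivot 1.699 ang bar 1.65
side r 0.1234 ang from pivot 1.636 ang bar 1.634
side r 0.1253 ang from pivot 1.633 ang bar 1.634
```

The two views give 1.63 to 1.71 rad. That is too close to the 1.62 limit, so I'll press once more and read the force at the stop.

```bash
python3 -c "
from h import *
lev(1.7,.098,.05,.057)"
```

```text
t 32.03 pos [0.3508 0.1554 0.1907] z-axis [ 0.019  0.024 -1.   ] phi -2.791 q6 -1.52 w 0.0002 F [ 0.9 -0.7  0.1]
 shift x,y,z [ 0.0041 -0.0815  0.1337] turn z 0.026 (other way -3.115 )
```

```bash

python3 -m inch '[[[0,-0.03,0,-0.026,0.016,0.026,1],[0,-0.03,0,0,0,0,1],[0.002,-0.02,0.02,0,0,0,1],[0,0,0.035,0,0,0,1],[0,0,0.035,0,0,0,1],[0,0,0.025,0,0,0,1],[0,0,0.012,0,0,0,1],[0,0,0,0,0,0,1]]]'
python3 -c "
from h import *
lev(1.7,.098,.022,.057)"
```

```text
time: 32.7
eef_pos: [0.4337, 0.1804, 0.0618]
eef_rot: [-2.542, 1.834, -0.012]
wrist_force: [-1.2, 0.4, 1.0]
width: 0.0001
t 32.7 pos [0.4337 0.1804 0.0618] z-axis [ 0.01   0.001 -1.   ] phi -2.821 q6 -1.5 w 0.0001 F [-1.2  0.4  1. ]
 shift x,y,z [0.0293 0.005  0.0048] turn z -0.003 (other way 3.138 )
```

```bash

python3 -m inch '[[[0.008,0,0.003,0,0,0,1],[0.008,0,0.002,0,0,0,1],[0.006,0,0,0,0,0,1],[0.006,0,0,0,0,0,1],[0.006,0,0,0,0,0,1],[0.006,0,0,0,0,0,1],[0.006,0,0,0,0,0,1],[0.006,0,0,0,0,0,1]]]'
python3 -c "
from h import *
lev(1.7,.098,.022,.057); where()"
```

```text
time: 33.37
eef_pos: [0.4444, 0.1512, 0.0591]
eef_rot: [-2.525, 1.79, 0.069]
wrist_force: [-13.0, 39.0, -4.3]
width: 0.0002
t 33.37 pos [0.4444 0.1512 0.0591] z-axis [-0.01   0.064 -0.998] phi -2.805 q6 -1.62 w 0.0002 F [-13.   39.   -4.3]
 shift x,y,z [-0.0017  0.0058  0.0021] turn z 0.013 (other way -3.129 )
  r 0.0944 ang 1.483
```

It takes 41 N without moving, so the lever is at its stop. Backing off and checking once more.

```bash

python3 -m inch '[[[-0.012,0,0,0,0,0,1],[-0.015,0,0,0,0,0,1],[-0.01,0,-0.03,0,0,0,1],[0,0,-0.04,0,0,0,1],[0,0,-0.04,0,0,0,1],[0.0,0.02,-0.02,0,0,0,1],[0,0.03,0,0,0,0,1],[0,0.03,0,0,0,0,1]]]'
python3 -m inch '[[[0,0,0,0,0,0,1],[0,0,0,0,0,0,1],[0,0,0,0,0,0,1],[0,0,0,0,0,0,1],[0,0,0,0,0,0,1],[0,0,0,0,0,0,1],[0,0,0,0,0,0,1],[0,0,0,0,0,0,1]]]'
python3 -c "
from h import *
a,i=snap('scene','pics/s6.png'); p=cv2.imread('pics/s5.png')[:,:,::-1]
print(np.abs(a[85:260,260:375].astype(int)-p[85:260,260:375]).mean())
cv2.imwrite('pics/s6c.png',cv2.resize(a[85:375,240:460,::-1],None,fx=2,fy=2))"
```

```text
time: 34.03
eef_pos: [0.3598, 0.1508, 0.2014]
eef_rot: [-2.517, 1.784, 0.069]
wrist_force: [0.8, -0.3, -0.0]
width: -0.0
time: 34.7
eef_pos: [0.36, 0.1486, 0.2066]
eef_rot: [-2.509, 1.782, 0.061]
wrist_force: [-0.4, 0.5, -0.5]
width: 0.0
1.5380703933747413
```

View pics/s6c.png

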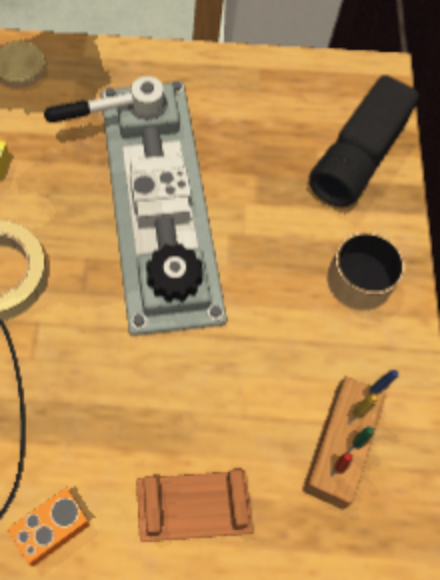

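The lever is home at (68,110)-(148,92), the block is clamped at (160,185), the cradle is empty and the bystanders look unmoved. Handing in.

```bash
python3 -c "
from plant import manip
print(manip.finish_job())"
```

```text
the job is handed in; nothing more can be done
None
```

The block is clamped in the vise with the lever fully home, and I handed the job in at about 35 s of the 72 s allowed. No verdict came back, and the jaw clamping force could not be measured directly.

- **What I did:** I took the steel block from the cradle, set it on the bench, gripped it again by its ends and set it flat on the vise bed. I then turned the nut about 2.3 rad clockwise in two grasps, roughly 8 mm of jaw travel, and swung the lever closed.
- **Resistance:** the push force rose to 3.4 N at about 0.87 rad and 7.8 N at about 1.3 rad, so it began about midway. It fell to around 1 N past about 1.6 rad, as expected when the lever snaps over centre.
- **Lever home:** my camera estimates disagreed, from 1.63 to 1.71 rad, with the lower ones close to the 1.62 limit. I pressed the lever again and it took 41 N at the fingertips without moving, so it is at its stop.
- **Adjuster travel:** the image measurement gave about 10.7 mm where the nut turns imply about 8.1 mm. The expected clamping force is within range with either figure, and the lever felt right.
- **Final picture:** the block is square between both jaws, the lever points along the vise's -x side and the arm is clear. The camera, round box and file block look unmoved. So does the tape roll, only part of which was in that last picture.

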